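# Hold a stuck jar in the trigger clamp

## Robot

A 7-joint arm with a two-finger parallel gripper is mounted at the origin on the work surface; the furniture and walls round the work are solid. World frame = base frame: x ahead of the robot, y to its left, z up, the work surface at z = 0. Lengths are in mm, angles in rad, forces in N, time in s.
With the tool pointing down it reaches from about 425 to 925 mm from the base axis. Payload 6.8 kg.
Tool frame: the origin (TCP) lies midway between the tips of the shut fingers; the grasp point (between the pads) lies 19 mm behind it; z points along the fingers, y is the line along which they close (so a half turn about z gives the same grasp; the last joint's range is limited). The gripper opens to 85 mm and grips with 20 to 120 N. Pads are 22 mm wide; open, the fingers measure 114 mm over their backs; the gripper's body (76 mm by 85 mm) begins 54 mm behind the grasp point. The pads swing forward as they close: fully open they stand 13 mm farther back than shut.
Start: joints at [1.173, 0.477, 0.022, 1.555, -0.011, 1.109, -0.083], TCP at [192.897, -646.868, 231.308] pointing down, gripper open.
Joint ranges: [-2.96, 2.96], [-0.34, 2.1], [-1.41, 1.46], [0.24, 2.44], [-1.37, 4.51], [0.17, 1.92], [-2.96, 2.96]. Speed limits (rad/s): [2.39, 2.39, 3.14, 3.14, 3.14, 3.14, 3.14].

## Interface

Orientations are given as a unit quaternion [x, y, z, w].
In Python, from bench import bot gives the robot as it stands. Calls block until the motion is done:
- bot.movep(position, orientation): joint-space move of the TCP to a pose.
- bot.servo_line(position, ori=None, velocity=150, f_stop=None): straight line of the TCP; ori=None keeps the orientation; velocity is the mean speed in mm/s. With f_stop (N) it stops when the force on the tool has changed by that much, and returns True; else False.
- bot.set_joints(angles): joint-space move.
- bot.gripper_to(opening, f_grip=None): finger opening in mm; f_grip is the grip in N (None keeps the last); returns when the fingers have stopped.
- bot.wait(seconds).
- bot.ik(position, orientation): joint angles nearest the present ones, or None.
- bot.sense(): the state.
- bot.snapshot(name): name is "scene" or "top"; returns (picture, depth): 480x640x3 uint8, blue, green, red; 480x640 float32, mm along the optical axis (not along the pixel's ray), 0 where there is no reading.
- bot.camera_info(name): a dict with "vertical_fov" (degrees; the focal length in pixels is half the picture's height over the tangent of half this angle, whatever the lens; pixels are square), "cx", "cy" (the principal point, pixels), "R" (3x3) and "t" (3): a world point X has camera coordinates R X + t. Camera axes: x right, y down, z forward; pixel columns grow to the right and rows downward; lengths in mm; the calibration is good to about 2 mm. A picture is of the moment at which its call begins. camera_info takes no time and is no camera call.
A pose or a line that the arm cannot do raises bot.IKError and nothing moves.
- bot.sign_off(): hands the job in; it is judged then, once.
The state is a dict: "time_s": time; "joint_positions": joint angles; "joint_vel": joint speeds; "joint_efforts": joint torques, N m; "ee_pos": TCP position; "tool_rot": TCP orientation; "force": force on the tool from outside, world axes, zero at the start; "wrist_torque": the same for the moment, N m; "opening": finger opening in mm; "grasp_force": force on a finger pad.
Only numpy, scipy, OpenCV 4.12 (cv2) and the standard library are available. Lean on these libraries where they do the work, as an engineer would, in place of code of your own. Each camera call takes 0.05 s, during which the arm holds its last target. There are 200 camera calls.

## Task

The lid of the tall slim jar on the table is stuck and a colleague wants to twist it off. Stand the jar upright on the bed of the bench clamp, close in front of the V cradle, let go of it, then pump the clamp's trigger (squeeze it towards the fixed handle, let it spring back) until the jaw pad has pushed the jar home into the V, and finish still holding the trigger squeezed so that the jar stays firmly gripped, the sprung pad pressed in by about 1.5 to 4.5 mm. Move the jaw with the trigger only, never squash it further, and leave the other things on the table where they are.

Things in the scene. Friction and masses are not known exactly. Their poses are not given: they have to be found in the camera images.
- jar: the tall slim jar with a lid, 59 mm across and 111 mm high, 0.2 kg or so; the only tall slim jar loose on the table (the others stand on the riser at the back). Origin: centre of its underside, z up
- clamp: bench clamp fixed to the table; origin on the table under the trigger pivot; x runs from trigger to cradle, z up. Base plate (bed) 8 mm thick, 72 wide, x -55 to 222 mm. Cheek plates (x -37 to 37, y -15 to 15) reach z = 96. Fixed black handle: upright bar x -36.5 to -22.5, 34 mm wide, top z = 165. A wooden V cradle, open to -x, walls 60 mm high, is bolted to the bed at its far end
- seat (a point): point on top of the bed (z = 8 mm, clamp y = 0, clamp x = 142 to 158 mm as the cradle is bolted) where the jar's underside is centred when the jar is home in the V. The V's side walls, 45 degrees to x, begin 14 mm beyond it in x and reach 36 mm either side in y; its back plate ends 53 mm beyond. Axes as the clamp's; does not move during the job
- squeeze (a point): fixed point on the clamp (x = -18.5, y = 0, z = 150 mm): midway between the outer faces of handle and trigger bar when fully squeezed, at bar height; axes as the clamp's. With the fingers along x and centred a few mm nearer the handle, closing presses the bar alone (opened to 70 mm or more it frees the trigger) and the bar may then get twice the set grip force
- trigger_bar (a point): centre of the trigger's black round cross bar, 12 mm thick, 40 wide along clamp y, 150 mm up (60 above its pivot at z = 90). At clamp x = +6.5 mm free, -6.5 fully squeezed; over the outer faces handle and bar measure 49 mm free, 36 squeezed. Nothing else stands beside them above z = 100 mm
- trigger (a joint): lever angle: 0 free, 0.22 rad fully squeezed (bar moved 13 mm to the handle). A spring (2 to 3 N at the bar) opens it; pumping takes 6 to 7 N at the bar. Each full squeeze after a full release drives the jaw one tooth, 8 mm: let it open below 0.02 rad and squeeze beyond 0.2 rad
- jaw: sliding jaw with toothed rod, driven to clamp +x by the trigger. Friction (4 N) keeps it where it is left, but it does not lock: a pad force above that lasts only while the trigger is squeezed. Origin: table level, front of its 50 mm wide plate; travels from clamp x = 55 to 121 mm, starts at 57 to 69. The free pad's face is 20 mm in front of it
- pad_face (a point): centre of the face of the rubber jaw pad (54 mm wide, 46 mm high, z = 11 to 57 mm), which meets the jar
- pad (a joint): how far the sprung pad is pressed into the jaw, m: 0 free, 0.0065 at its stop; 4 N per mm. Pushing the loose jar along gives under 0.9 mm; a firm grip is 1.5 to 4.5 mm; over 5.2 mm is squashed. With the jar home, S newtons of squeeze on the bar press the pad with about 1.2 S - 7.4 N (until the trigger bottoms): 12 N gives 1.7 mm, 15 N 2.6, 20 N 4.1
- squat_jar: short wide jar, 78 mm across, 82 mm high; bystander. Origin: centre of its underside
- tape: roll of masking tape lying flat, 100 mm across, 25 mm high; bystander. Origin: centre of its underside
- pen: marker pen lying on the table, 135 mm long; bystander. Origin: centre of its underside
- tile: flat glazed tile, 80 x 106 x 6 mm; bystander. Origin: centre of its underside

How it is judged:
By the outcome, as a careful person would: the job done as asked, in the order asked, and still so for the second after the job is handed in, while the arm keeps its last pose, push and grip.
It also fails if it takes over 64 s, if anything falls off the work surface, if the arm or the gripper's body presses on something with over 40 N, if the wrist force passes 120 N, or if a joint passes its speed limit or range.

## Working session

There is one attempt and no reset: what is moved stays moved. The work goes in short steps, each a Python script; the robot and the scene stay as the last script left them, time stands still between calls to the robot, and variables do not carry over. Pictures are saved under pics/ and viewed, at most 10 in all, crops included, and the job is handed in when it is done.

```bash
mkdir -p pics; ls; python3 - <<'E'
from bench import bot
import cv2,numpy as np
for n in("scene","top"):
    im,d=bot.snapshot(n); cv2.imwrite(f"pics/{n}0.png",im); np.save(f"pics/{n}0.npy",d)
    print(n,bot.camera_info(n))
print(bot.sense())
E
```

```text
pics
scene {'vertical_fov': 43.447553365072444, 'cx': 323.3477006547597, 'cy': 235.2895199568881, 'R': array([[ 0.83713768, -0.54682266, -0.01361952],
       [-0.37987939, -0.5632867 , -0.73375727],
       [ 0.39356341,  0.61942963, -0.67927518]]), 't': array([-370.47201238,  360.12898037, 1338.57452973])}
top {'vertical_fov': 47.73637141769986, 'cx': 311.96572661807653, 'cy': 242.63029555607469, 'R': array([[-2.49134033e-02, -9.99686557e-01, -2.47201854e-03],
       [-9.93655761e-01,  2.50342322e-02, -1.09642673e-01],
       [ 1.09670191e-01, -2.75236659e-04, -9.93967994e-01]]), 't': array([ 135.89654781,  525.71298818, 1220.69060381])}
{'time_s': 0.1, 'joint_positions': array([ 1.17288137,  0.47773236,  0.02234674,  1.55634722, -0.01150228,
        1.10930812, -0.08308272]), 'joint_vel': array([ 4.04696108e-04, -2.63977728e-03, -1.10032895e-04, -3.84903039e-03,
        2.20397978e-05,  6.46165586e-04,  4.17093154e-04]), 'joint_efforts': array([ 4.15664646e-03, -5.97764575e+01,  1.61378201e+00, -2.81954867e+01,
        1.28867256e-02,  5.04712109e-03,  2.10571937e-05]), 'ee_pos': array([ 192.732377  , -646.34062997,  230.41528298]), 'tool_rot': array([ 9.89516564e-01,  1.44417018e-01, -1.80176125e-04, -8.13703798e-04]), 'force': array([-0.91745492,  0.05341949,  0.72779186]), 'wrist_torque': array([0.01951279, 0.04697511, 0.04069674]), 'grasp_force': 0.0, 'opening': 85.31637902431966}
```

View pics/scene0.png

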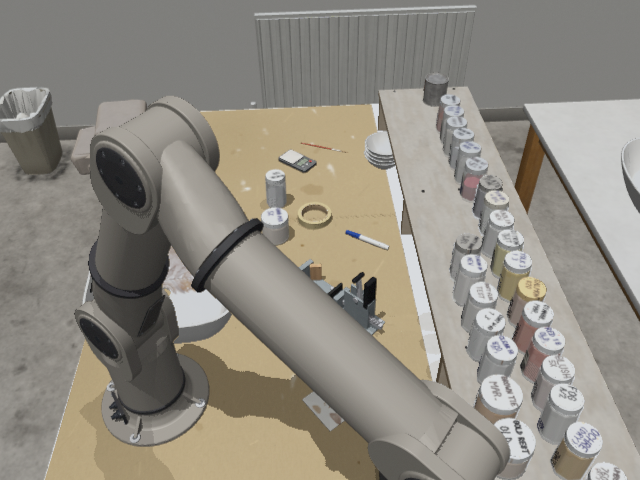

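View pics/top0.png

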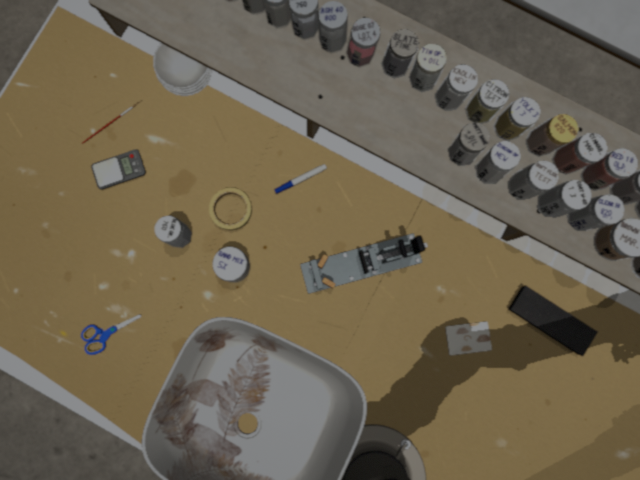

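The top view shows the jar at about (172,232), squat jar (231,264), tape (230,208) and pen (300,180). The clamp's cradle is at about (318,275) and its handle at (418,245). In the scene view the jar is at (276,188) and the handle and bar at (365,290). Next I'll enlarge the crops.

```bash
cat >h.py <<'E'
import numpy as np,cv2
from bench import bot
from scipy.spatial.transform import Rotation as Rot
def K(n):
    c=bot.camera_info(n); f=240/np.tan(np.radians(c["vertical_fov"]/2)); return c,f
def world(n,d):
    c,f=K(n); v,u=np.mgrid[:480,:640]
    P=np.stack([(u-c["cx"])/f*d,(v-c["cy"])/f*d,d],-1)-c["t"]
    return P@c["R"]     # R^T (P-t)
def proj(n,X):
    c,f=K(n); p=np.asarray(X,float)@c["R"].T+c["t"]
    return np.stack([c["cx"]+f*p[...,0]/p[...,2],c["cy"]+f*p[...,1]/p[...,2]],-1)
def onz(n,u,v,z):
    c,f=K(n); r=c["R"].T@np.array([(u-c["cx"])/f,(v-c["cy"])/f,1]); o=-c["R"].T@c["t"]
    return o+r*(z-o[2])/r[2]
def tri(u1,v1,u2,v2):  # scene, top
    A=[];b=[]
    for n,u,v in(("scene",u1,v1),("top",u2,v2)):
        c,f=K(n); r=c["R"].T@np.array([(u-c["cx"])/f,(v-c["cy"])/f,1]); r/=np.linalg.norm(r)
        M=np.eye(3)-np.outer(r,r); A.append(M); b.append(M@-c["R"].T@c["t"])
    return np.linalg.lstsq(np.vstack(A),np.hstack(b),rcond=None)[0]
def down(a): # tool pointing down, closing line (tool y) along world angle a
    return Rot.from_matrix(np.column_stack([[np.sin(a),-np.cos(a),0],[np.cos(a),np.sin(a),0],[0,0,-1]])).as_quat()
E
python3 - <<'E'
from h import *
im=cv2.imread("pics/top0.png"); s=cv2.imread("pics/scene0.png")
a=cv2.resize(im[220:300,290:440],None,fx=5.3,fy=5.3,interpolation=cv2.INTER_CUBIC)
a=cv2.convertScaleAbs(a,alpha=1.8)
cv2.imwrite("pics/a.png",a)
b=cv2.resize(s[250:350,290:400],None,fx=5.5,fy=5.5,interpolation=cv2.INTER_CUBIC)
cv2.imwrite("pics/b.png",cv2.convertScaleAbs(b,alpha=1.5))
W=world("top",np.load("pics/top0.npy"));S=world("scene",np.load("pics/scene0.npy"))
print("table",W[300,60],W[330,280])
for nm,p in(("jar",W[200:260,140:205]),("squat",W[235:295,200:260]),("jarS",S[160:215,255:300]),("squatS",S[200:250,252:300])):
    q=p.reshape(-1,3);z=q[:,2];zm=np.percentile(z[z>40],90) if (z>40).any() else 0
    t=q[abs(z-zm)<5]; print(nm,zm,len(t),t.mean(0),(t.min(0)+t.max(0))/2,np.ptp(t,axis=0))
C=W[225:300,295:435].reshape(-1,3)
for lo,hi in((3,14),(50,70),(85,104),(140,175)):
    t=C[(C[:,2]>lo)&(C[:,2]<hi)]; print(lo,hi,len(t),np.median(t,0).round(1),cv2.minAreaRect(t[:,:2].astype(np.float32)))
E
```

```text
table [412.20904256 710.4657561    7.21105326] [330.71971459 201.39797691   6.48847187]
jar 113.23430377932495 458 [559.1016953  435.12407756 111.22286224] [558.69612875 435.77085124 113.12396363] [54.99658875 55.96998439  9.76986829]
squat 85.22077536101853 689 [481.74496552 306.82138866  82.96108844] [481.76298606 307.12488595  84.89463667] [73.02142385 72.97904979  9.34513935]
jarS 109.79148021555228 175 [557.61481116 431.48898042 108.74192158] [558.07449778 433.0302299  109.77731131] [58.34980766 63.73700323  9.90408881]
squatS 733.0049134609496 206 [ 112.26872748 -393.15455606  731.73553123] [ 114.64829264 -388.66107468  732.99900052] [28.83046674 42.71259565  9.94807606]
3 14 6331 [474.5  10.9   6. ] ((483.67559814453125, -0.0188446044921875), (327.76507568359375, 173.79701232910156), 88.55309295654297)
50 70 589 [474.6  89.8  58.9] ((488.5748596191406, 20.242034912109375), (75.90361785888672, 222.06492614746094), 20.788036346435547)
85 104 167 [502.  -62.2  96.4] ((499.81109619140625, -65.97623443603516), (34.62400436401367, 66.99479675292969), 13.124987602233887)
140 175 253 [503.8 -90.7 157.6] ((502.77252197265625, -81.25370025634766), (39.128971099853516, 49.320491790771484), 9.959714889526367)
```

View pics/a.png

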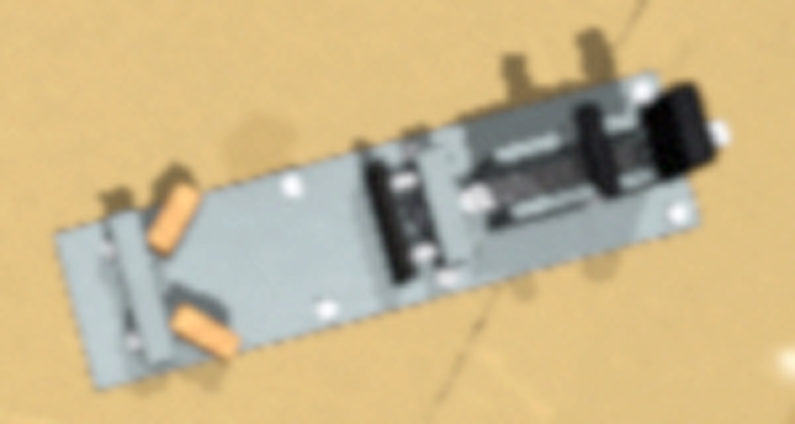

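View pics/b.png

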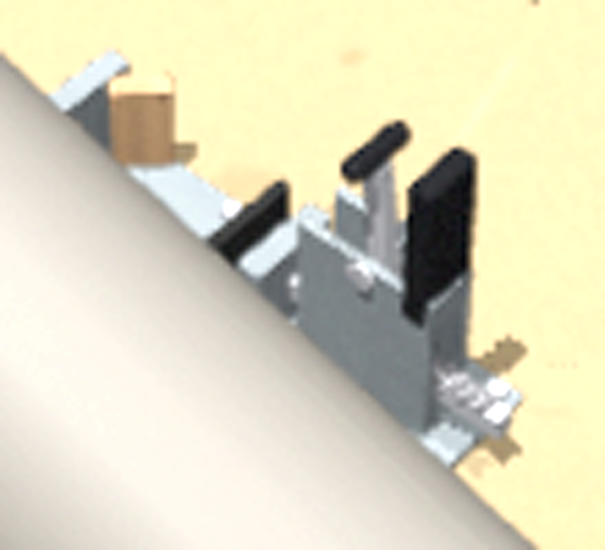

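Top crop: bed corners at (57,232), (97,390), (700,225) and (655,70); cradle wall tips at about (190,183) and (237,352); pad top edge from (372,165) to (403,280). The bar runs from (590,105) to (607,195), and the handle top is centred near (683,130). Scene crop: bar centre near (377,150), handle top near (443,170).

```bash
cat >>h.py <<'E'
cp=lambda x,y:((x+.5)/5.3+290-.5,(y+.5)/5.3+220-.5)
cs=lambda x,y:((x+.5)/5.5+290-.5,(y+.5)/5.5+250-.5)
E
python3 - <<'E'
from h import *
cor=[((57,232),(222,36)),((97,390),(222,-36)),((700,225),(-55,-36)),((655,70),(-55,36))]
for sgn in (1,-1):
    Wp=np.array([onz("top",*cp(*p),8)[:2] for p,_ in cor]); L=np.array([(x,sgn*y) for _,(x,y) in cor],float)
    M,_=Rot.align_vectors(np.c_[Wp-Wp.mean(0),0*Wp[:,0]],np.c_[L-L.mean(0),0*L[:,0]])
    R=M.as_matrix()[:2,:2]; o=Wp.mean(0)-R@L.mean(0)
    if M.as_matrix()[2,2]>0.5: print("sgn",sgn,"yaw",np.degrees(np.arctan2(R[1,0],R[0,0])),"o",o,"res",(L@R.T+o-Wp).round(1).tolist())
    np.savez("cl.npz",R=R,o=o) if np.abs(L@R.T+o-Wp).max()<15 else 0
c=np.load("cl.npz");R,o=c["R"],c["o"]
f=lambda p:np.r_[R.T@(p[:2]-o),p[2]].round(1)
for nm,p,z in(("wall tip",(190,183),68),("wall tip2",(237,352),68),("wall in",(150,245),68),("wall in2",(172,315),68),("backplate",(110,215),68),("back2",(150,362),68),("pad1",(366,165),57),("pad2",(399,283),57),("bar",(598,150),156),("handle",(683,130),165)):
    print(nm,f(onz("top",*cp(*p),z)))
print("tri bar",f(tri(*cs(377,148),*cp(598,150))),"handle top",f(tri(*cs(443,168),*cp(680,128))))
print("tri padR",f(tri(*cs(284,183),*cp(366,165))))
j=tri(275.5,176,172,232)
# lid centre pixel via depth masks, both views; tops
for n,b in(("top",(140,205,200,260)),("scene",(255,300,160,215))):
    Wd=world(n,np.load(f"pics/{n}0.npy"));u0,u1,v0,v1=b;z=Wd[v0:v1,u0:u1,2]
    m=((z>104)&(z<125)).astype(np.uint8);r=cv2.fitEllipse(max(cv2.findContours(m,0,1)[0],key=len));c=(r[0][0]+u0,r[0][1]+v0);print(n,c,r[1],onz(n,*c,111));
    if n=="top":ct=c
    else:print("tri jar",tri(*c,*ct))
print("seat150",R@[150,0]+o,"sq",R@[-18.5,0]+o, "ct",R@[120,0]+o)
E
```

```text
sgn -1 yaw 103.7493730801124 o [501.00977029 -71.44112975] res [[-0.1, 1.8], [-0.3, 0.6], [-0.2, -1.4], [0.6, -1.0]]
wall tip [160.7 -36.4  68. ]
wall tip2 [160.5  37.   68. ]
wall in [183.8 -15.6  68. ]
wall in2 [182.6  15.   68. ]
backplate [196.7 -32.2  68. ]
back2 [196.7  31.5  68. ]
pad1 [ 86.2 -25.1  57. ]
pad2 [86.3 26.7 57. ]
bar [  7.8  -0.2 156. ]
handle [-24.4   1.5 165. ]
tri bar [ 7.300e+00 -1.000e-01  1.519e+02] handle top [-25.2  -0.9 162. ]
tri padR [ 84.7 -26.5  52.2]
top (167.09318733215332, 228.35793685913086) (25.196992874145508, 26.367185592651367) [558.79776997 434.74338495 111.        ]
scene (274.615873336792, 175.36823654174805) (11.45217227935791, 18.80330467224121) [555.51085763 428.68911618 111.        ]
tri jar [559.64800581 436.59807484 104.30359887]
seat150 [465.35848068  74.26057082] sq [505.40676267 -89.41100615] ct [472.4887386   45.12023071]
```

The measurements agree with the text: clamp yaw 103.7°, origin (501,-71), seat at clamp x ≈ 146, pad face at ≈ 86, and jar at (558.5,434) with its top at about 110. Next I'll check the riser height and IK for the path.

```bash
sed -i 's/\[\[np.sin(a),-np.cos(a),0\]/[[-np.sin(a),np.cos(a),0]/' h.py
cat >>h.py <<'E'
try: _c=np.load("cl.npz");RC,OC=_c["R"],_c["o"]
except Exception: pass
YAW=np.radians(103.75)
def C(x,y,z): return np.r_[RC@[x,-y]*0+RC@[x,y]+OC,z]   # clamp -> world
def loc(p): return np.r_[RC.T@(np.asarray(p)[:2]-OC),p[2]]
E
python3 - <<'E'
from h import *
W=world("top",np.load("pics/top0.npy")).reshape(-1,3)
for y in(-400,-250,-100,50,200,400):
    m=(abs(W[:,1]-y)<20)
    for lo in(60,170):
        q=W[m&(W[:,2]>lo)&(W[:,0]>520)]; print(y,lo,len(q),q[:,0].min().round() if len(q) else None,q[:,2].max().round() if len(q) else None)
print(loc(C(10,5,0)))
for h in(0,np.pi):
  for nm,p,a in(("via",(450,-60,380),YAW+np.pi/2),("jar",(558.5,434,66),YAW+np.pi/2),("place",C(136,0,76),YAW+np.pi/2),("bar",C(30,0,135),YAW+np.pi/2)):
    q=bot.ik(p,down(a+h)); print(h,nm,None if q is None else np.round(q,2))
E
```

```text
-400 60 3188 520.0 268.0
-400 170 2147 527.0 268.0
-250 60 3103 554.0 267.0
-250 170 1642 629.0 267.0
-100 60 3073 520.0 267.0
-100 170 931 830.0 267.0
50 60 2606 729.0 266.0
50 170 785 896.0 266.0
200 60 1858 816.0 263.0
200 170 352 980.0 263.0
400 60 1351 534.0 157.0
400 170 0 None None
[10.  5.  0.]
0 via [ 0.39  0.01 -0.39  1.82  0.    1.31 -2.91]
0 jar [-0.06  1.05 -1.2   1.53  1.    1.27  1.97]
0 place [-1.06  0.64  1.06  2.2  -0.83  0.78 -2.33]
0 bar [-0.95  0.69  1.28  2.12 -0.82  0.98 -2.11]
3.141592653589793 via [ 0.65  0.03 -0.66  1.81  0.02  1.31  0.23]
3.141592653589793 jar [-0.24  0.84 -0.81  1.55  0.67  1.05 -0.99]
3.141592653589793 place [ 0.44  0.52 -0.85  2.11  0.57  0.76 -0.54]
3.141592653589793 bar [ 0.48  0.37 -0.62  2.03  0.29  0.82 -0.07]
```

```bash
python3 - <<'E'
from h import *
Q=down(YAW+1.5*np.pi)
def st(m): s=bot.sense(); print(m,round(s["time_s"],1),s["ee_pos"].round(1),s["force"].round(1),round(s["opening"],1),round(s["grasp_force"],1))
x,y,_=bot.sense()["ee_pos"]
bot.servo_line([x,y,330],velocity=200)
bot.movep([450,-60,380],Q); st("via")
bot.movep([558.5,434,200],Q); st("above")
print(bot.servo_line([558.5,434,66],velocity=100,f_stop=8)); st("down")
bot.gripper_to(40,40); st("grip")
bot.servo_line([558.5,434,200],velocity=120); st("lift")
p=C(134,0,200); bot.servo_line(p,velocity=150); st("over")
for n in("top","scene"):
    im,d=bot.snapshot(n); cv2.imwrite(f"pics/{n}1.png",im)
u=cv2.imread("pics/top1.png")[190:330,240:440];v=cv2.imread("pics/scene1.png")[180:320,240:440]
cv2.imwrite("pics/c.png",cv2.convertScaleAbs(cv2.resize(np.vstack([u,v]),None,fx=2.1,fy=2.1,interpolation=2),alpha=1.6))
E
```

```text
via 3.0 [450.1 -61.2 379.8] [ 0.2  0.2 -0.1] 85.3 0.0
above 5.0 [559.7 432.8 200.5] [ 0.4 -0.3  1.3] 85.7 0.0
False
down 6.5 [558.8 434.4  66.8] [0.4 0.2 0. ] 85.3 0.0
grip 6.8 [558.8 434.5  67.1] [-0.4 -0.8  5.9] 60.1 42.8
lift 8.1 [558.3 433.5 198.8] [ 0.6  0.2 -2.3] 59.9 43.5
over 10.8 [469.2  59.3 200.1] [-0.8  0.  -2.3] 59.7 43.5
```

View pics/c.png

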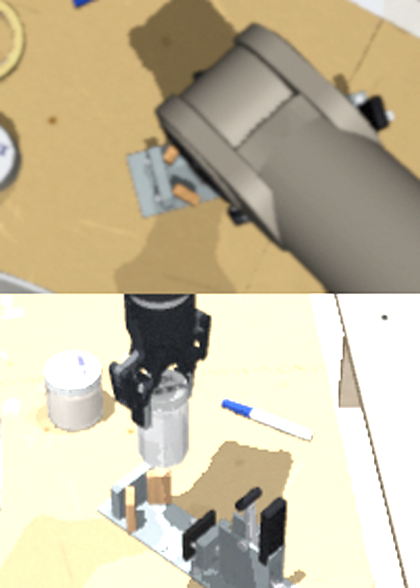

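The scene view shows the jar held upright at about (163,430) in the crop, over the bed between pad and cradle. I'll lower and release it.

```bash
python3 - <<'E'
from h import *
def st(m): s=bot.sense(); print(m,round(s["time_s"],1),s["ee_pos"].round(1),loc(s["ee_pos"]).round(1),s["force"].round(1),round(s["opening"],1))
bot.servo_line(C(136,0,84),velocity=100); st("near")
print(bot.servo_line(C(136,0,68),velocity=15,f_stop=4)); st("contact")
bot.gripper_to(85); st("open")
bot.servo_line(C(136,0,215),velocity=150)
bot.gripper_to(0,20)
bot.servo_line(C(38,0,215),velocity=150); st("above")
im,d=bot.snapshot("scene"); cv2.imwrite("pics/scene2.png",im); np.save("pics/s2.npy",d)
cv2.imwrite("pics/d.png",cv2.convertScaleAbs(cv2.resize(im[200:350,280:420],None,fx=4,fy=4,interpolation=2),alpha=1.4))
W=world("scene",d)[200:350,280:420].reshape(-1,3); L=np.c_[(W[:,:2]-OC)@RC,W[:,2]]
t=L[(abs(L[:,0]-136)<45)&(abs(L[:,1])<45)&(L[:,2]>112)&(L[:,2]<128)];print(len(t),t.min(0),t.max(0))
E
```

```text
near 12.2 [469.1  60.8  84.5] [136.   -0.5  84.5] [-0.3  0.1 -1.7] 60.0
True
contact 12.9 [468.7  60.7  74.9] [ 1.361e+02 -1.000e-01  7.490e+01] [0.1 0.6 3.8] 59.5
open 13.3 [467.9  60.2  74.3] [135.7   0.9  74.3] [ 0.1 -0.3 -0. ] 84.4
above 15.9 [491.7 -33.5 215.1] [ 39.1  -0.  215.1] [ 0.1 -0.4 -0.4] -0.2
304 [104.81779382 -29.26396778 112.03977414] [167.28633119  28.45850091 124.48767591]
```

View pics/d.png

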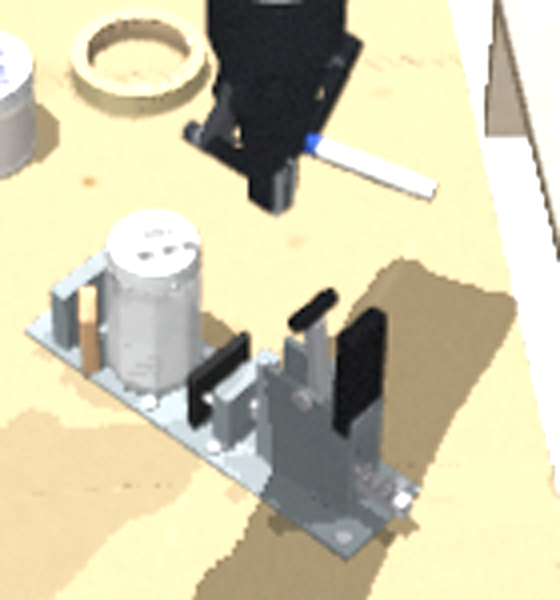

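The jar stands upright on the bed, at crop (152,300), just in front of the V, and is released. Now the first stroke, pushing the bar with the shut fingers.

```bash
python3 - <<'E'
from h import *
u=lambda v:RC.T@v[:2]
def st(m): s=bot.sense(); print(m,round(s["time_s"],1),loc(s["ee_pos"]).round(1),"F",u(s["force"]).round(1),s["force"][2].round(1))
bot.servo_line(C(36,0,138),velocity=120); bot.wait(.2); st("beside")
print(bot.servo_line(C(14,0,138),velocity=25,f_stop=1.8)); st("touch")
print(bot.servo_line(C(4,0,138),velocity=25,f_stop=14)); st("push")
im,d=bot.snapshot("scene"); cv2.imwrite("pics/scene3.png",im)
E
```

```text
beside 17.0 [ 35.9  -0.5 138.7] F [ 0.5 -0.3] 0.1
True
touch 17.5 [2.270e+01 1.000e-01 1.377e+02] F [ 1.4 -0.1] -0.2
True
push 18.2 [ 11.3   0.3 137.9] F [ 1.5 -0. ] 2.2
```

```bash
python3 - <<'E'
from h import *
u=lambda v:RC.T@v[:2]
def st(m): s=bot.sense(); print(m,round(s["time_s"],2),loc(s["ee_pos"]).round(2),"F",u(s["force"]).round(1),s["force"][2].round(1))
bot.wait(.1); st("now")
for x in(10.5,9.5,8.5,7.5):
    r=bot.servo_line(C(x,0,138),velocity=20,f_stop=18); st((x,r)); bot.wait(.1); st("  settled")
    if abs(u(bot.sense()["force"])[0])>16: break
E
```

```text
now 18.32 [ 11.33   0.3  137.8 ] F [ 2.9 -0.6] 1.5
(10.5, False) 18.57 [ 11.08   0.25 137.86] F [4.8 0.9] 1.1
  settled 18.67 [ 11.05   0.24 137.84] F [5.1 0.8] 1.0
(9.5, False) 18.92 [ 10.97   0.26 137.85] F [6.9 0.1] 1.1
  settled 19.02 [ 10.94   0.24 137.86] F [8.7 1. ] 0.2
(8.5, False) 19.27 [ 10.85   0.26 137.85] F [8.8 0.4] 1.9
  settled 19.37 [ 10.85   0.26 137.88] F [9.4 0.5] 1.3
(7.5, False) 19.62 [ 10.75   0.26 137.88] F [12.5  1.8] 0.6
  settled 19.72 [ 10.76   0.27 137.86] F [11.7  0.8] 2.0
```

The bar bottoms at x ≈ 11, and the arm is soft here (~3 N/mm), which suits force control. I'll pump on in a loop and stop when it stalls above the bottom.

```bash
cat >pump.py <<'E'
from h import *
Fx=lambda:np.mean([(RC.T@bot.sense()["force"][:2])[0] for _ in range(3)])
X=lambda:loc(bot.sense()["ee_pos"])[0]
def stroke():
    bot.servo_line(C(27,0,138),velocity=50); bot.wait(.15); f0=Fx()
    r=bot.servo_line(C(8,0,138),velocity=25,f_stop=14); bot.wait(.1)
    t=X() if r else 8.
    x1,f1=X(),Fx()-f0
    while Fx()-f0<11 and t>4:
        t-=1; bot.servo_line(C(t,0,138),velocity=15)
    bot.wait(.1); x,f=X(),Fx()-f0
    print("stroke",r,"x1 %.2f F1 %.1f -> x %.2f F %.1f f0 %.1f t %.1f target %.1f"%(x1,f1,x,f,f0,bot.sense()["time_s"],t)); return x
E
python3 - <<'E'
from pump import *
for _ in range(3):
    if stroke()>12.8: break
im,d=bot.snapshot("scene"); cv2.imwrite("pics/e.png",cv2.convertScaleAbs(cv2.resize(im[200:350,280:420],None,fx=4,fy=4,interpolation=2),alpha=1.4))
E
```

```text
stroke False x1 10.87 F1 8.8 -> x 10.78 F 11.8 f0 -0.3 t 21.8 target 7.0
stroke False x1 10.92 F1 9.0 -> x 10.66 F 11.5 f0 1.0 t 24.1 target 6.0
stroke True x1 13.89 F1 3.5 -> x 11.83 F 13.5 f0 0.1 t 27.2 target 7.9
```

View pics/e.png

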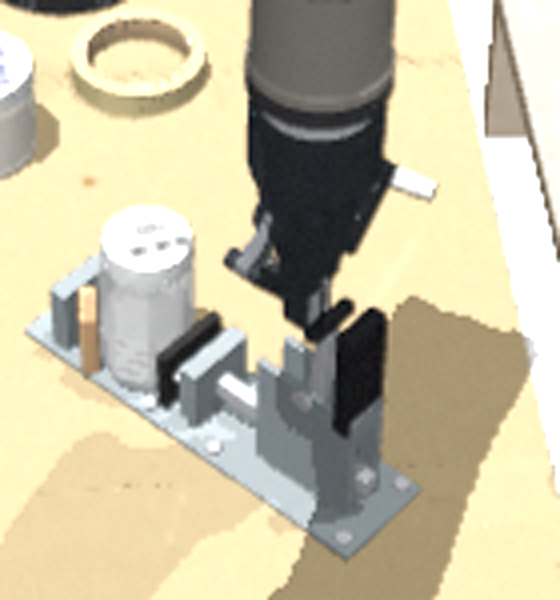

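The jar is now home in the V, at crop (147,300) against the cradle walls, with the pad against it. The trigger is stalled just above bottom. I'll creep a little further and watch the stiffness.

```bash
python3 - <<'E'
from pump import *
t=7.9
print(X().round(2),Fx().round(1))
for _ in range(3):
    if Fx()>15: break
    t-=.6; bot.servo_line(C(t,0,138),velocity=10); bot.wait(.15); print(round(t,1),X().round(2),Fx().round(1))
bot.wait(1)
s=bot.sense();print(s["time_s"],X().round(2),Fx().round(1),s["force"].round(1))
im,d=bot.snapshot("scene");W=world("scene",d)[200:350,280:420].reshape(-1,3); L=np.c_[(W[:,:2]-OC)@RC,W[:,2]]
t=L[(L[:,0]>95)&(L[:,0]<180)&(abs(L[:,1])<45)&(L[:,2]>110)&(L[:,2]<128)];print(t.min(0),t.max(0),(t.min(0)+t.max(0))/2)
im,d=bot.snapshot("top"); a=cv2.resize(im[220:300,290:440],None,fx=5.3,fy=5.3,interpolation=2); cv2.imwrite("pics/f.png",cv2.convertScaleAbs(a,alpha=1.8))
E
```

```text
11.85 12.8
7.3 11.57 13.7
6.7 11.3 14.7
6.1 11.01 14.4
29.4333 10.98 14.1 [-5.1 13.2  5.3]
[111.37957622 -29.89850726 110.12314661] [169.38411386  30.98038597 124.69087544] [140.38184504   0.54093936 117.40701102]
```

View pics/f.png

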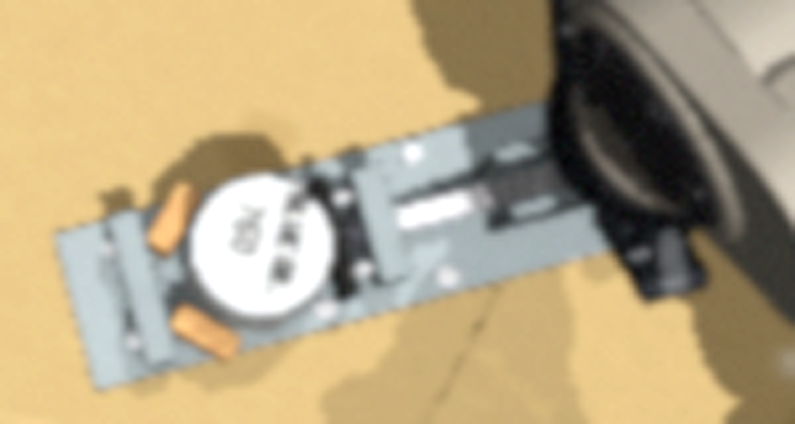

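The top view shows the lid, centred at crop (262,246), seated between both cradle walls with the pad against it. The measured bar force of ~14.3 N with springy compliance implies about 2.4 mm of pad press. One last numeric check, then I'll hand in.

```bash
python3 - <<'E'
from pump import *
print("jar",loc(onz("top",*cp(262,246),119)).round(1),"F",Fx().round(1),"x",X().round(2))
if Fx()>12.5: print(bot.sign_off())
E
```

```text
jar [141.9  -0.3 119. ] F 14.8 x 11.01
the job is handed in; nothing more can be done
None
```

The jar stands upright in the V cradle, gripped by the jaw pad, and I handed the job in with the arm still holding the trigger squeezed. The bar force of about 14.5 N implies roughly 2.5 mm of pad press; I did not measure the pad directly. My last camera reading put the jar at clamp x ≈ 142, 4–5 mm short of my earlier seat estimate of 146 but inside the stated 142–158 range, so I judged it home from the top view and the sharp rise in bar force. It took about 30 s of the 64 s allowed, and I moved nothing else on the table.

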